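# Lock the griddle's heat regulator on the holding band

### The job

Set the griddle's regulator to holding heat: turn its knob clockwise until the pointer lies over the long raised band, feel along the band for the one spot where the hidden catch lets the knob come up, and pull it straight up all the way out so that it is locked there. Never force the knob against its catch: where it is held, ease off and try a little further along. Let go of it and leave the other things on the counter where they are.

Things in the scene. Friction and masses are not known exactly. Their poses are not given: they have to be found in the camera images.
- housing: The regulator: square aluminium box, 130 x 130 mm, 60 mm high, fixed to the counter, turned up to 0.35 rad about z. Origin: centre of its underside, z up. Hidden inside is a sprung catch plate with one slot. A pin under the knob meets the plate when the knob is 2 mm up; anywhere but at the slot a spring of 5 N/mm holds it there (10 N more lifts it 2 mm further).
- knob: Black knob on top of the regulator, on a vertical axis through the box's centre. Origin on that axis at the underside of its round disc (64 mm above the counter when pushed in); x points along the grip bar to the pointer. Disc 68 mm across, 6 mm thick. It turns clockwise from above with 0.05 N m of friction and starts 0.65 to 1.15 rad before the middle of the band.
- knob_grip (a point): On the knob's axis 30 mm above its origin, in the grip bar that stands on the disc: 50 mm long (x), 16 mm wide (y), top 42 mm above the knob's origin; hold across the 16 mm. The knob slides straight up: it moves at about 3.5 N (weight 1, friction 2.5) and stays where left. At the slot it rises freely to 12 mm: all the way out, locked against turning; there the same spring stops it.
- ring: Round steel dial ring, 104 mm across, 3 mm thick, around the knob, with the raised band and small round studs. Origin on the knob's axis 60 mm above the counter; x points to the band's middle. It stays put; its angle differs each time. The hidden slot lies somewhere under the band, pointer within 0.32 rad either way of its middle, with under 0.02 rad of play. More than 25 N between knob and catch harms it.
- pointer (a point): Outer end of the knob's low pointer nose (6 mm wide, top 10 mm above the knob's origin, with a thin light line), on the knob's x axis 38.5 mm from the turning axis, 8 mm above the knob's origin.
- band (a point): Middle of the top of the raised band: a dark, raised arc 3 mm high, 9 mm wide and about 31 mm long (0.34 rad either side of its middle), 45.5 mm from the knob's axis.
- tiffin: Stacked steel tiffin carrier, 148 mm over its handle, 222 mm high, loose. A bystander. Origin at the centre of its underside.
- saucer: Yellow melamine saucer, 140 mm across, loose. A bystander. Origin under its centre.
- ladle: Steel ladle lying down, 335 mm long, loose. A bystander. Origin near the middle of its length on the counter.
- tongs: Steel tongs lying down, 255 mm long, loose. A bystander. Origin at the middle on the counter.
- sauce: Amber sauce bottle, 56 mm across, 155 mm high, loose. A bystander. Origin under its centre.
- jar: Small spice jar, 44 mm across, 70 mm high, loose. A bystander. Origin under its centre.
- cup: Steel cup, 68 mm across, 75 mm high, loose. A bystander. Origin under its centre.
- hotplate: Square hot plate, 300 x 300 mm, 88 mm high, fixed and cold. A bystander. Origin at the centre of its underside.

How it is judged:
By the outcome, as a careful person would: the job done as asked, in the order asked, and still so for the second after the job is handed in, with the robot touching nothing.
It also fails if it takes over 64 s, if anything falls off the work surface, if the arm or the gripper's body presses on something with over 40 N, if the wrist force passes 120 N, or if a joint passes its speed limit or range.

### The arm

A 6-joint arm with a two-finger parallel gripper is mounted at the origin on the work surface. World frame = base frame: x ahead of the robot, y to its left, z up, the work surface at z = 0. Lengths are in mm, angles in rad, forces in N, time in s.
With the tool pointing down it reaches from about 300 to 775 mm from the base axis. Payload 14.6 kg.
Tool frame: the origin (TCP) lies where the fingers leave the gripper's body, on its centre line; the fingertips stand 97 mm ahead of it and the grasp point (between the pads) lies 78 mm ahead of it; z points along the fingers, y is the direction in which the jaws open and shut (so a half turn about z gives the same grasp; the last joint's range is limited). The gripper opens to 94 mm and grips with 3 to 60 N. Pads are 16 mm wide; open, the fingers measure 119 mm over their backs; the gripper's body (75 mm by 177 mm) begins 78 mm behind the grasp point.
Start: joints at [-1.279, 0.3, 1.521, -0, 1.321, -0.067], TCP at [193.126, -514.968, 302.646] pointing down, gripper open.
Joint ranges: [-3.03, 3.03], [-0.79, 2.21], [0.23, 2.52], [-1.04, 4.18], [0, 3.07], [-2.55, 2.55]. Speed limits (rad/s): [2.22, 2.22, 2.57, 3.14, 3.14, 3.14].

### API

Orientations are given as a unit quaternion [x, y, z, w].
In Python, from workcell import telemetry, vision, ticket, spotter gives the robot as it stands.
- The arm moves only by the tool play_rows, never from a script. Its argument "plan" is a list of rows, each a list of 7 numbers: the shift along the world's x, y, z in cm, then the turn, a rotation vector about the world's x, y, z in degrees, then the finger opening in cm, from 0 to 9.4. A call has 1 to 12 rows; each row shifts and turns the pose as measured when the row begins; what a row does not reach is not made up. A row lasts 1/8 s, in which the tool goes at most 62.5 mm and 10.7 degrees, less where a joint would pass 70% of its speed; a pose out of reach is approached as far as the arm can. A call is refused whole if a number of a shift passes 6.25 or a number of a turn 10.7, either way. A call with a gripper value outside its range is refused whole. The fingers move at their own pace and stop on an object; "newtons" is the grip in N (left out, the last holds). Time passes only in rows, so rows that do not move let the fingers close. It gives the time, the measured TCP pose, the force and the opening at its end, in the units of the state.
- telemetry.observe(): the state, without advancing time (a new reading comes with each control period).
- vision.capture(name): name is "side" or "top"; returns the picture (420x560x3 uint8, red, green, blue); there is no depth.
- vision.calibration(name): a dict with "intrinsics" (3x3 intrinsics, pixels), "dist_coeffs" ([k1, k2, p1, p2, k3] as OpenCV has them; the pictures are not rectified), "xyz" and "rotation" of the camera in the world. Camera axes: x right, y down, z forward; pixel columns grow to the right and rows downward; lengths in mm; the calibration is good to about 2 mm. A picture is of the moment at which its call begins. calibration takes no time and is no camera call.
- ticket.sign_off(): hands the job in, once; it reports no verdict.
Trained networks look in the newest picture that a camera, given by its name, has taken for a name from the list of things; names that differ only in an ending like _2 or _b are one class to them, and where a whole thing is asked for, a point or a joint stands for the part that bears it (a point fixed in the world has none). Each returns a list of dicts, best first, with "conf" (0 to 1); they miss things now and then, are a little off and sometimes report something else, mostly with a low value. They report only what shows in the picture. A call takes as long as a camera call.
- spotter.outline_of(camera, name): "pixels" (420x560 bool, what is visible of it) and "xy" ([column, row] in pixels, amid what is visible of it).
The state is a dict: "time": time; "q": joint angles; "qvel": joint speeds; "effort": joint torques, N m; "tcp_pos": TCP position; "eef_rot": TCP orientation; "contact_force": force on the tool from outside, world axes, zero at the start; "moment": the same for the moment, N m; "width": opening from 0.0 (shut) to 1.0 (fully open).
Only numpy, scipy, OpenCV 4.12 (cv2) and the standard library are available. Lean on these libraries where they do the work, as an engineer would, in place of code of your own. Each camera call takes 0.05 s, during which the arm holds its last target.

## Working session

There is one attempt and no reset: what is moved stays moved. The work goes in short steps, Python scripts to look and compute and a tool call to move; the robot and the scene stay as the last step left them, time stands still between calls to the robot, and variables do not carry over. Pictures are saved under pics/ and viewed, and the job is handed in when it is done.

Besides the shell and the picture viewer there is one more tool, called after "Request:" as name(argument=value, ...), one argument or row to a line, values as JSON. play_rows: Moves the arm, as the interface text tells. Its arguments: {"type":"object","properties":{"plan":{"type":"array"},"newtons":{"type":"number"}},"required":["plan"]}

```bash
ls; mkdir -p pics; cat > h.py <<'E'
import numpy as np, cv2
from workcell import telemetry, vision, ticket, spotter
def cal(n):
    c=vision.calibration(n); K=np.array(c["intrinsics"],float); d=np.array(c["dist_coeffs"],float)
    return K,d,np.array(c["xyz"],float),np.array(c["rotation"],float)
def toz(n,px,z):
    K,d,t,R=cal(n); px=np.array(px,float).reshape(-1,1,2)
    u=cv2.undistortPoints(px,K,d).reshape(-1,2); r=np.c_[u,np.ones(len(u))]@R.T
    return t+r*((z-t[2])/r[:,2])[:,None]
def proj(n,P):
    K,d,t,R=cal(n); P=np.array(P,float).reshape(-1,3)
    return cv2.projectPoints((P-t)@R,np.zeros(3),np.zeros(3),K,d)[0].reshape(-1,2)
def save(n,im): cv2.imwrite("pics/"+n+".png",im[:,:,::-1])
E
python3 - <<'E'
from h import *
for n in("top","side"):
    im=vision.capture(n); save(n+"0",im); np.save(n+"0.npy",im)
    print(n,[np.round(x,3).tolist() for x in cal(n)])
    for k in("knob","housing","ring","pointer","band"):
        r=spotter.outline_of(n,k)
        for q in r[:2]: print(k,round(q["conf"],2),q["xy"],q["pixels"].sum())
print(telemetry.observe())
E
```

```text
pics
top [[[415.766, 0.0, 279.557], [0.0, 415.766, 210.17], [0.0, 0.0, 1.0]], [-0.027, 0.0, 0.0, 0.0, 0.0], [407.041, -8.543, 1254.516], [-0.695, 0.715, -0.042, 0.054]]
knob 0.65 [285.6, 213.9] 417
housing 0.95 [288.0, 214.6] 2044
housing 0.32 [282.1, 212.5] 398
ring 0.95 [297.1, 220.4] 560
ring 0.55 [454.4, 173.4] 3158
pointer 0.75 [287.5, 211.6] 462
band 0.61 [277.2, 223.3] 532
band 0.34 [197.9, 288.4] 395
side [[[523.966, 0.0, 283.13], [0.0, 523.966, 217.175], [0.0, 0.0, 1.0]], [-0.067, 0.0, 0.0, 0.0, 0.0], [-88.618, 1105.283, 873.177], [-0.227, 0.843, -0.47, 0.133]]
knob 0.85 [286.0, 218.8] 326
housing 0.59 [285.0, 230.0] 1933
ring 0.58 [291.0, 230.2] 270
ring 0.23 [286.1, 217.7] 400
pointer 0.77 [284.7, 218.4] 376
band 0.53 [286.6, 229.6] 291
{'time': 0.6, 'q': array([-1.27862780e+00,  2.99890908e-01,  1.52099214e+00, -7.75435609e-06,
        1.32066495e+00, -6.65942877e-02]), 'qvel': array([-0.00035941,  0.00092377, -0.00107336,  0.00065573,  0.00370803,
       -0.00254801]), 'effort': array([ 3.13913761e-04, -5.31477821e+01, -3.52826250e+01,  7.08643603e-02,
        2.13065045e-02, -7.78577544e-06]), 'tcp_pos': array([ 193.11244686, -514.98170561,  302.65390103]), 'eef_rot': array([ 9.83954079e-01,  1.78421886e-01, -1.21935203e-06,  2.26119827e-05]), 'contact_force': array([ 0.19234111, -0.26278996, -0.37542007]), 'moment': array([ 0.01191653, -0.01640264,  0.05280948]), 'width': 0.997291656824255}
```

```bash
sed -i 's/np.array(c\["rotation"\],float)$/Rotation.from_quat(c["rotation"]).as_matrix()/; 1a from scipy.spatial.transform import Rotation' h.py
python3 - <<'E'
from h import *
im=np.load("top0.npy"); c=im[165:265,230:350]; save("topc",cv2.resize(c,None,fx=6,fy=6,interpolation=cv2.INTER_CUBIC)[:600])
im=np.load("side0.npy"); c=im[175:275,225:345]; save("sidec",cv2.resize(c,None,fx=6,fy=6,interpolation=cv2.INTER_CUBIC)[:600])
print(toz("top",[[288,214.6],[285.6,213.9]],60), toz("side",[[286,218.8]],85))
E
```

```text
[[557.25262411 -14.10570412  60.        ]
 [559.50170246  -7.22125228  60.        ]] [[556.94902996   7.29701562  85.        ]]
```

View pics/top0.png

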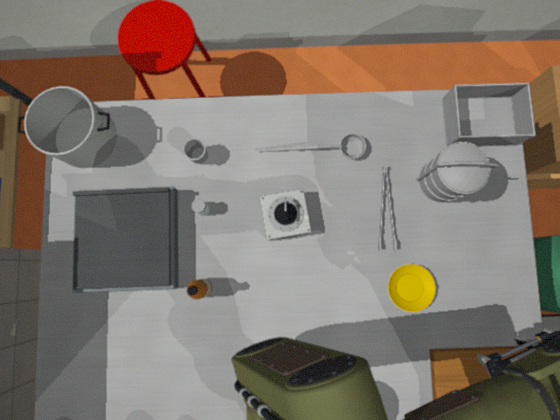

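View pics/side0.png

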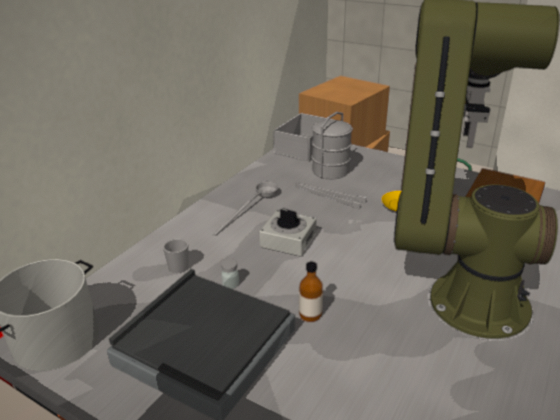

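View pics/topc.png

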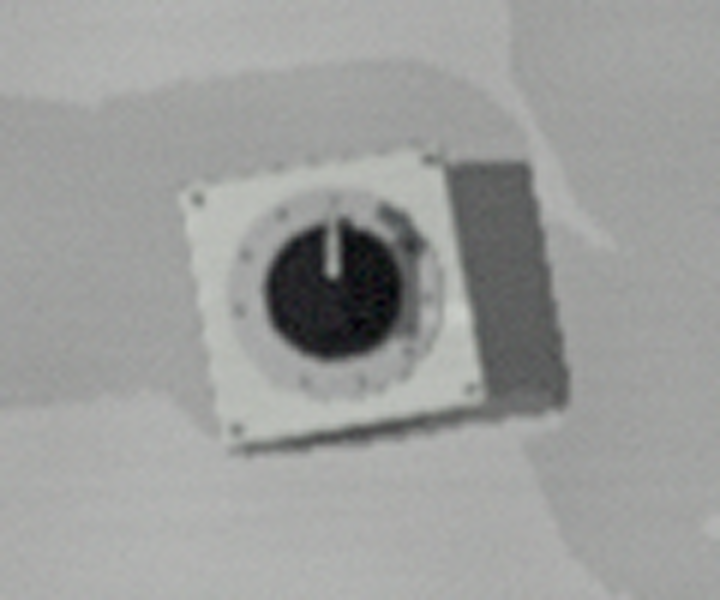

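View pics/sidec.png

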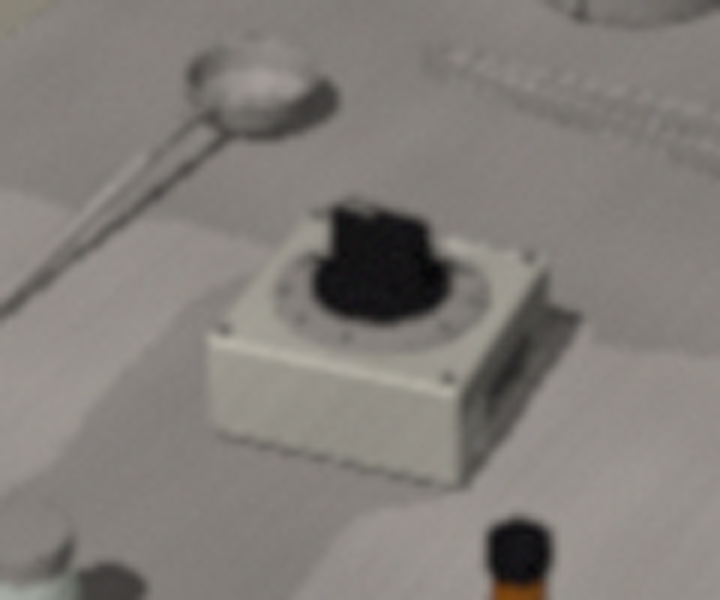

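```bash

python3 - <<'E'
from h import *
im=np.load("top0.npy")
f=lambda p:(np.array(p,float)+.5)/6-.5+[230,165]
c=toz("top",f([[182,194],[443,153],[485,402],[225,443]]),60); print(c, c.mean(0)); C=c.mean(0)[:2]
print("side lens",np.linalg.norm(c-np.roll(c,1,0),axis=1))
g=toz("side",f([[212,340],[320,215],[545,265],[460,385]])+[-5,10],60) ; print("side corners",g,g.mean(0))
# rectify around C at z=62: 0.25mm/px, image up=+x, right=-y
def rect(n,z,R=70,s=.25):
    N=int(2*R/s); j,i=np.meshgrid(np.arange(N),np.arange(N))
    X=C[0]+R-i*s; Y=C[1]+R-j*s
    p=proj(n,np.stack([X,Y,np.full_like(X,z)],-1).reshape(-1,3)).reshape(N,N,2).astype(np.float32)
    return cv2.remap(im,p[...,0],p[...,1],cv2.INTER_CUBIC)
a=rect("top",62); 
for r in(52,45.5,34): cv2.circle(a,(280,280),int(r*4),(255,0,0),1)
cv2.circle(a,(280,280),2,(0,255,0),-1)
save("rect",a)
# polar unwrap
pol=cv2.warpPolar(rect("top",62),(280,720),(280,280),280,cv2.INTER_LINEAR)
save("pol",cv2.rotate(pol,cv2.ROTATE_90_COUNTERCLOCKWISE))
E
```

```text
[[611.63278677  66.16464612  60.        ]
 [627.94865933 -61.21568521  60.        ]
 [506.11718202 -77.06921036  60.        ]
 [490.04662356  48.07973217  60.        ]] [558.93631292  -6.01012932  60.        ]
side lens [122.92379427 128.42101273 122.85863064 126.17654562]
side corners [[608.15259203  67.13306107  60.        ]
 [622.99869804 -57.18171209  60.        ]
 [502.09604041 -70.46148566  60.        ]
 [487.6192655   42.62165838  60.        ]] [555.21664899  -4.47211958  60.        ]
```

View pics/rect.png

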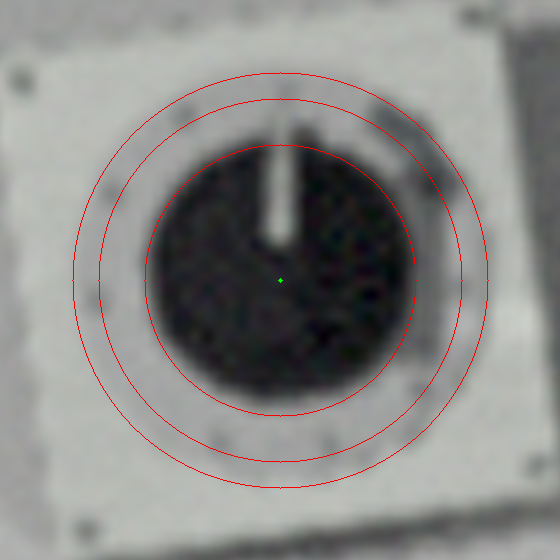

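```bash

python3 - <<'E'
from h import *
C=np.array([558.94,-6.01])
S={n:np.load(n+"0.npy") for n in("top","side")}
def rect(n,z,R=70,s=.25):
    N=int(2*R/s); j,i=np.meshgrid(np.arange(N),np.arange(N))
    X=C[0]+R-i*s; Y=C[1]+R-j*s
    p=proj(n,np.stack([X,Y,np.full_like(X,z)],-1).reshape(-1,3)).reshape(N,N,2).astype(np.float32)
    return cv2.remap(S[n],p[...,0],p[...,1],cv2.INTER_CUBIC)
a=rect("side",62.)
for r in(52,): cv2.circle(a,(280,280),int(r*4),(255,0,0),1)
cv2.circle(a,(280,280),2,(0,255,0),-1)
save("rects",a)
E
```

```text
(no output)
```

View pics/rects.png

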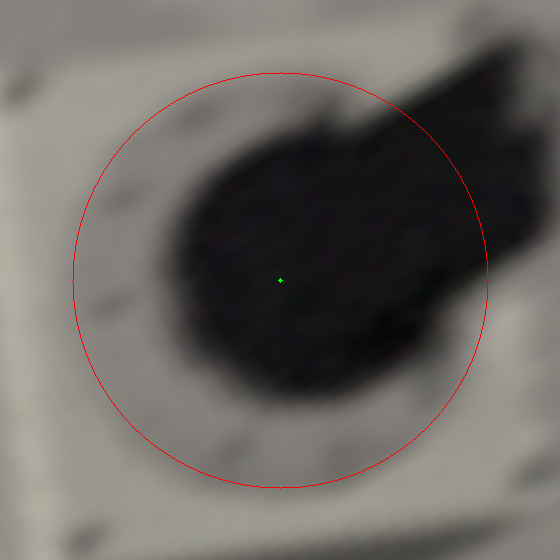

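Request:
play_rows(
  plan=[
    [3.05,4.2,0,0,0,10.5,9.4],
    [3.05,4.2,0,0,0,10.5,9.4],
    [3.05,4.2,0,0,0,10.5,9.4],
    [3.05,4.2,0,0,0,10.5,9.4],
    [3.05,4.2,0,0,0,10.5,9.4],
    [3.05,4.2,0,0,0,10.5,9.4],
    [3.05,4.2,0,0,0,10.5,9.4],
    [3.05,4.2,0,0,0,10.5,9.4],
    [3.05,4.2,0,0,0,10.5,9.4],
    [3.05,4.2,0,0,0,10.5,9.4],
    [3.05,4.2,0,0,0,10.5,9.4],
    [0,0,0,0,0,0,9.4],
  ],
  newtons=20,
)

```text
time: 2.1
tcp_pos: [536.2, -36.4, 303.3]
eef_rot: [0.351, 0.936, 0.001, 0.002]
contact_force: [-0.6, 0.2, 0.5]
width: 0.999
```

```bash
cat > st.py <<'E'
from h import *
s=telemetry.observe(); R=Rotation.from_quat(s["eef_rot"]).as_matrix()
print("t",round(s["time"],2),"p",np.round(s["tcp_pos"],2),"F",np.round(s["contact_force"],1),"M",np.round(s["moment"],2),"w",round(s["width"]*94,1))
print("yawx deg",np.degrees(np.arctan2(R[1,0],R[0,0])).round(2),"z",R[:,2].round(4),"q6",s["q"][5].round(3))
E
python3 st.py
```

```text
t 2.1 p [536.17 -36.38 303.33] F [-0.6  0.2  0.5] M [-0.02 -0.08 -0.01] w 93.9
yawx deg 138.94 z [ 3.6e-03  6.0e-04 -1.0e+00] q6 -0.991
```

Request:
play_rows(
  plan=[
    [0.8,0.98,-1,0,0,9.7,7],
    [0.8,0.98,-2,0,0,9.7,5],
    [0.8,0.98,-2,0,0,9.7,4.4],
    [0,0,-2,0,0,9.5,4.4],
    [0,0,-1.5,0,0,0,4.4],
    [0,0,0,0,0,0,4.4],
    [0,0,0,0,0,0,4.4],
  ],
)

```text
time: 2.98
tcp_pos: [559.4, -10.2, 217.3]
eef_rot: [0.021, 1.0, 0.001, 0.002]
contact_force: [-0.7, 0.7, -0.3]
width: 0.471
```

```bash
python3 st.py;python3 - <<'E'
from h import *
a=vision.capture("side"); b=vision.capture("top")
save("s1",cv2.resize(a[130:270,200:370],None,fx=4,fy=4,interpolation=cv2.INTER_CUBIC))
save("t1",cv2.resize(b[150:280,210:360],None,fx=4,fy=4,interpolation=cv2.INTER_CUBIC))
E
```

```text
t 2.98 p [559.38 -10.2  217.26] F [-0.7  0.7 -0.3] M [ 0.01 -0.13 -0.  ] w 44.3
yawx deg 177.62 z [ 0.0041  0.0028 -1.    ] q6 -1.615
```

View pics/s1.png

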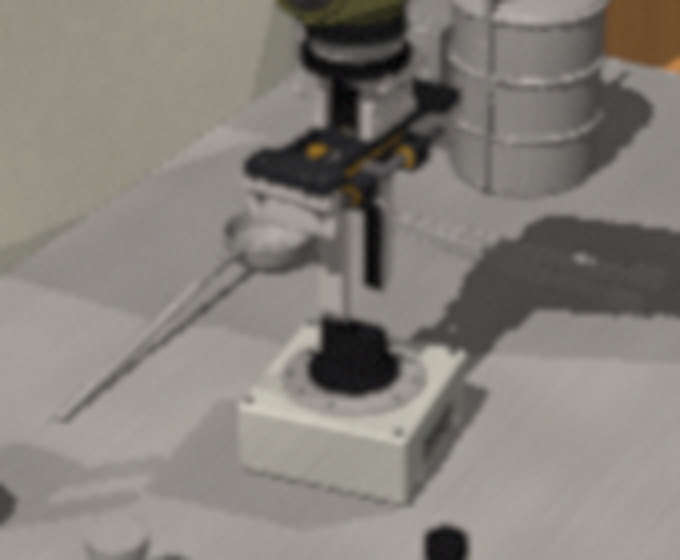

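Request:
play_rows(
  plan=[
    [0.05,0.3,-1.5,0,0,0,4.4],
    [0,0,-1.5,0,0,0,4.4],
    [0,0,-1.1,0,0,0,4.4],
    [0,0,0,0,0,0,4.4],
  ],
)

```text
time: 3.58
tcp_pos: [559.7, -6.7, 173.2]
eef_rot: [0.021, 1.0, 0.001, 0.002]
contact_force: [-0.2, -1.2, -0.0]
width: 0.47
```

```bash
python3 st.py
```

```text
t 3.58 p [559.68  -6.74 173.25] F [-0.2 -1.2 -0. ] M [ 0.09 -0.17  0.02] w 44.2
yawx deg 177.62 z [ 0.004   0.0028 -1.    ] q6 -1.61
```

Request:
play_rows(
  plan=[
    [0,0,0,0,0,0,1.0],
    [0,0,0,0,0,0,1.0],
    [0,0,0,0,0,0,1.0],
    [0,0,0,0,0,0,1.0],
    [0,0,0,0,0,0,1.0],
  ],
  newtons=8,
)

```text
time: 4.2
tcp_pos: [560.1, -5.8, 174.1]
eef_rot: [0.021, 1.0, 0.002, 0.003]
contact_force: [0.7, -2.2, -1.0]
width: 0.169
```

```bash
python3 st.py
```

```text
t 4.2 p [560.14  -5.75 174.08] F [ 0.7 -2.2 -1. ] M [-0.34 -0.21  0.04] w 15.9
yawx deg 177.64 z [ 0.0059  0.0045 -1.    ] q6 -1.61
```

Request:
play_rows(
  plan=[
    [0,0,0,0,0,0,1.0],
    [0,0,0,0,0,0,1.0],
  ],
  newtons=30,
)

```text
time: 4.45
tcp_pos: [560.1, -5.8, 174.1]
eef_rot: [0.021, 1.0, 0.002, 0.003]
contact_force: [1.0, 1.6, -1.2]
width: 0.17
```

```bash
python3 st.py
```

```text
t 4.45 p [560.14  -5.77 174.08] F [ 1.   1.6 -1.2] M [ 0.23 -0.29  0.06] w 16.0
yawx deg 177.64 z [ 0.006   0.0044 -1.    ] q6 -1.61
```

Request:
play_rows(
  plan=[
    [0,0,0,0,0,-6,1.0],
    [0,0,0,0,0,-6,1.0],
  ],
)

```text
time: 4.7
tcp_pos: [560.1, -5.9, 174.1]
eef_rot: [0.128, 0.992, 0.002, 0.003]
contact_force: [0.6, 1.1, -2.1]
width: 0.168
```

```bash
python3 st.py
```

```text
t 4.7 p [560.06  -5.87 174.08] F [ 0.6  1.1 -2.1] M [ 0.09 -0.14  0.01] w 15.8
yawx deg 165.33 z [ 0.0065  0.003  -1.    ] q6 -1.394
```

Request:
play_rows(
  plan=[
    [0,0,0,0,0,-6,1.0],
    [0,0,0,0,0,-6,1.0],
    [0,0,0,0,0,-1,1.0],
  ],
)

```text
time: 5.08
tcp_pos: [559.9, -6.0, 174.1]
eef_rot: [0.243, 0.97, 0.002, 0.003]
contact_force: [0.6, 0.6, -2.4]
width: 0.168
```

```bash
python3 st.py; python3 - <<'E'
from h import *
b=vision.capture("top"); a=vision.capture("side")
save("t2",cv2.resize(b[165:265,230:350],None,fx=6,fy=6,interpolation=cv2.INTER_CUBIC))
save("s2",cv2.resize(a[175:275,225:345],None,fx=6,fy=6,interpolation=cv2.INTER_CUBIC))
E
python3 st.py
```

```text
t 5.08 p [559.94  -6.01 174.08] F [ 0.6  0.6 -2.4] M [ 0.21 -0.21  0.08] w 15.8
yawx deg 151.89 z [ 0.0066  0.0015 -1.    ] q6 -1.158
t 5.17 p [559.95  -5.99 174.09] F [ 1.2  1.1 -2.2] M [ 0.22 -0.18  0.01] w 16.0
yawx deg 152.0 z [ 0.0067  0.0016 -1.    ] q6 -1.16
```

View pics/s2.png

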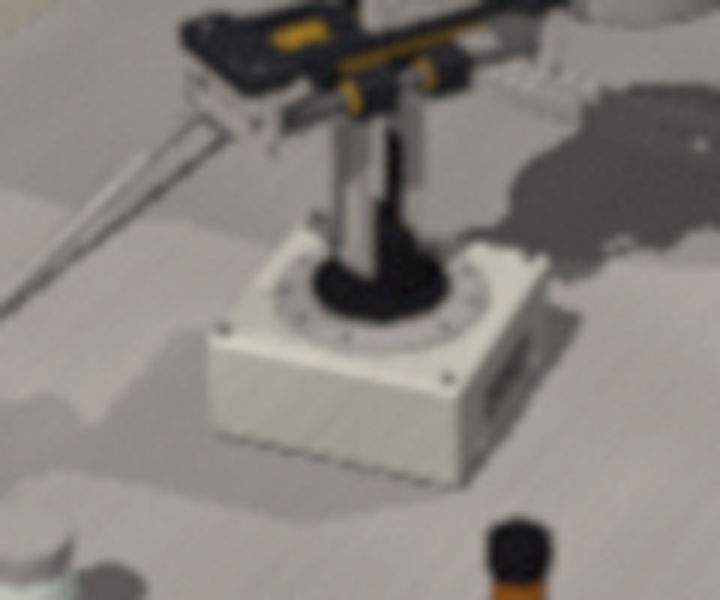

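View pics/t2.png

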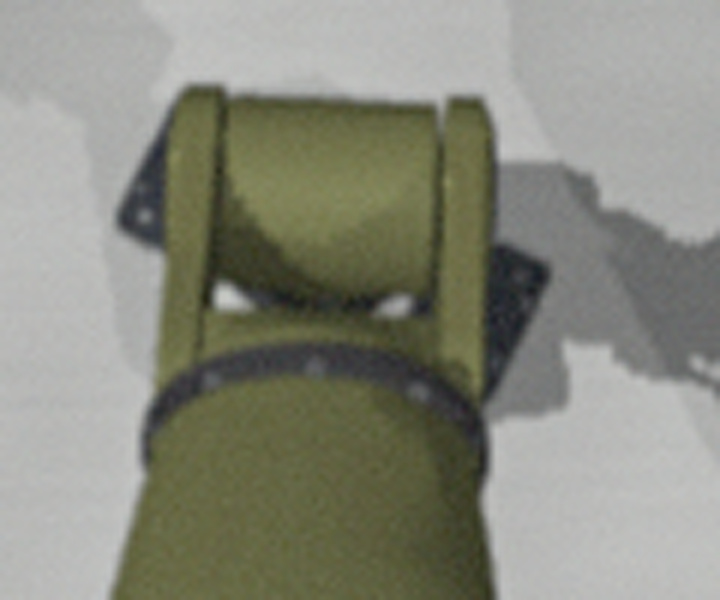

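Request:
play_rows(
  plan=[
    [0,0,0.15,0,0,0,1.0],
  ],
)

```text
time: 5.3
tcp_pos: [559.9, -6.0, 175.5]
eef_rot: [0.241, 0.97, 0.002, 0.003]
contact_force: [1.1, 1.6, -3.1]
width: 0.173
```

Request:
play_rows(
  plan=[
    [0,0,0.1,0,0,0,1.0],
  ],
)

```text
time: 5.42
tcp_pos: [560.0, -6.0, 176.4]
eef_rot: [0.241, 0.971, 0.002, 0.003]
contact_force: [3.5, 0.8, -7.5]
width: 0.172
```

Request:
play_rows(
  plan=[
    [0,0,-0.08,0,0,0,1.0],
    [0,0,0,0,0,-0.9,1.0],
    [0,0,0.1,0,0,0,1.0],
  ],
)

```text
time: 5.8
tcp_pos: [559.9, -6.0, 176.6]
eef_rot: [0.248, 0.969, 0.002, 0.003]
contact_force: [4.0, 1.1, -7.2]
width: 0.17
```

```bash
python3 st.py
```

```text
t 5.8 p [559.92  -5.99 176.59] F [ 4.   1.1 -7.2] M [ 0.18 -0.65  0.05] w 15.9
yawx deg 151.22 z [ 0.0065  0.0015 -1.    ] q6 -1.146
```

Request:
play_rows(
  plan=[
    [0,0,-0.08,0,0,0,1.0],
    [0,0,0,0,0,-0.9,1.0],
    [0,0,0.1,0,0,0,1.0],
  ],
)

```text
time: 6.18
tcp_pos: [559.9, -6.0, 176.7]
eef_rot: [0.257, 0.967, 0.002, 0.003]
contact_force: [4.0, 1.2, -8.2]
width: 0.168
```

```bash
python3 st.py
```

```text
t 6.17 p [559.94  -6.01 176.7 ] F [ 4.   1.2 -8.2] M [ 0.08 -0.7   0.08] w 15.8
yawx deg 150.27 z [ 0.0065  0.0014 -1.    ] q6 -1.13
```

Request:
play_rows(
  plan=[
    [0,0,-0.1,0,0,0,1.0],
    [0,0,0,0,0,-0.8,1.0],
    [0,0,0.1,0,0,0,1.0],
  ],
)

```text
time: 6.55
tcp_pos: [559.9, -6.0, 176.6]
eef_rot: [0.264, 0.965, 0.001, 0.003]
contact_force: [2.8, 0.7, -8.1]
width: 0.169
```

Request:
play_rows(
  plan=[
    [0,0,-0.1,0,0,0,1.0],
    [0,0,0,0,0,-0.8,1.0],
    [0,0,0.1,0,0,0,1.0],
  ],
)

```text
time: 6.92
tcp_pos: [559.9, -6.0, 176.6]
eef_rot: [0.271, 0.963, 0.001, 0.003]
contact_force: [3.6, -0.4, -7.9]
width: 0.171
```

Request:
play_rows(
  plan=[
    [0,0,-0.1,0,0,0,1.0],
    [0,0,0,0,0,-0.8,1.0],
    [0,0,0.1,0,0,0,1.0],
  ],
)

```text
time: 7.3
tcp_pos: [559.9, -6.0, 176.6]
eef_rot: [0.278, 0.961, 0.001, 0.003]
contact_force: [4.2, 0.9, -7.7]
width: 0.169
```

Request:
play_rows(
  plan=[
    [0,0,-0.1,0,0,0,1.0],
    [0,0,0,0,0,-0.8,1.0],
    [0,0,0.1,0,0,0,1.0],
  ],
)

```text
time: 7.68
tcp_pos: [559.9, -6.1, 176.6]
eef_rot: [0.285, 0.958, 0.001, 0.003]
contact_force: [3.0, 1.4, -8.2]
width: 0.17
```

Request:
play_rows(
  plan=[
    [0,0,-0.1,0,0,0,1.0],
    [0,0,0,0,0,-0.8,1.0],
    [0,0,0.1,0,0,0,1.0],
  ],
)

```text
time: 8.05
tcp_pos: [559.9, -6.0, 176.6]
eef_rot: [0.293, 0.956, 0.001, 0.003]
contact_force: [3.8, 1.3, -8.5]
width: 0.167
```

Request:
play_rows(
  plan=[
    [0,0,-0.1,0,0,0,1.0],
    [0,0,0,0,0,-0.8,1.0],
    [0,0,0.1,0,0,0,1.0],
  ],
)

```text
time: 8.43
tcp_pos: [559.9, -6.0, 176.6]
eef_rot: [0.3, 0.954, 0.001, 0.003]
contact_force: [2.8, 1.1, -6.2]
width: 0.169
```

Request:
play_rows(
  plan=[
    [0,0,0.05,0,0,0,1.0],
  ],
)

```text
time: 8.55
tcp_pos: [559.9, -6.1, 176.8]
eef_rot: [0.3, 0.954, 0.001, 0.003]
contact_force: [4.4, 0.6, -7.4]
width: 0.17
```

Request:
play_rows(
  plan=[
    [0,0,-0.12,0,0,0,1.0],
    [0,0,0,0,0,-0.8,1.0],
    [0,0,0.11,0,0,0,1.0],
  ],
)

```text
time: 8.93
tcp_pos: [559.9, -6.1, 176.8]
eef_rot: [0.307, 0.952, 0.001, 0.003]
contact_force: [3.6, 0.8, -8.5]
width: 0.167
```

Request:
play_rows(
  plan=[
    [0,0,-0.11,0,0,0,1.0],
    [0,0,0,0,0,-0.8,1.0],
    [0,0,0.11,0,0,0,1.0],
  ],
)

```text
time: 9.3
tcp_pos: [559.9, -6.0, 176.8]
eef_rot: [0.314, 0.949, 0.001, 0.003]
contact_force: [4.0, 0.4, -8.8]
width: 0.168
```

```bash
python3 st.py
```

```text
t 9.3 p [559.85  -6.03 176.81] F [ 4.   0.4 -8.8] M [ 0.06 -0.74 -0.  ] w 15.8
yawx deg 143.41 z [ 6.3e-03  6.0e-04 -1.0e+00] q6 -1.009
```

Request:
play_rows(
  plan=[
    [0,0,-0.11,0,0,0,1.0],
    [0,0,0,0,0,-0.8,1.0],
    [0,0,0.11,0,0,0,1.0],
  ],
)

```text
time: 9.68
tcp_pos: [559.9, -6.1, 176.8]
eef_rot: [0.321, 0.947, 0.001, 0.003]
contact_force: [3.5, 1.9, -8.2]
width: 0.166
```

Request:
play_rows(
  plan=[
    [0,0,-0.11,0,0,0,1.0],
    [0,0,0,0,0,-0.8,1.0],
    [0,0,0.11,0,0,0,1.0],
  ],
)

```text
time: 10.05
tcp_pos: [559.8, -6.1, 176.8]
eef_rot: [0.328, 0.945, 0.001, 0.003]
contact_force: [3.9, 0.4, -7.6]
width: 0.166
```

Request:
play_rows(
  plan=[
    [0,0,-0.11,0,0,0,1.0],
    [0,0,0,0,0,-0.8,1.0],
    [0,0,0.11,0,0,0,1.0],
  ],
)

```text
time: 10.42
tcp_pos: [559.8, -6.1, 176.7]
eef_rot: [0.335, 0.942, 0.001, 0.003]
contact_force: [3.3, 0.5, -8.4]
width: 0.162
```

Request:
play_rows(
  plan=[
    [0,0,-0.11,0,0,0,1.0],
    [0,0,0,0,0,-0.8,1.0],
    [0,0,0.11,0,0,0,1.0],
  ],
)

```text
time: 10.8
tcp_pos: [559.8, -6.1, 176.7]
eef_rot: [0.342, 0.94, 0.001, 0.003]
contact_force: [4.0, 0.1, -8.1]
width: 0.17
```

Request:
play_rows(
  plan=[
    [0,0,-0.11,0,0,0,1.0],
    [0,0,0,0,0,-0.8,1.0],
    [0,0,0.11,0,0,0,1.0],
  ],
)

```text
time: 11.18
tcp_pos: [559.8, -6.1, 176.7]
eef_rot: [0.349, 0.937, 0.001, 0.003]
contact_force: [3.7, -0.1, -7.5]
width: 0.167
```

Request:
play_rows(
  plan=[
    [0,0,-0.11,0,0,0,1.0],
    [0,0,0,0,0,-0.8,1.0],
    [0,0,0.12,0,0,0,1.0],
  ],
)

```text
time: 11.55
tcp_pos: [559.8, -6.1, 176.8]
eef_rot: [0.356, 0.934, 0.001, 0.003]
contact_force: [4.0, -0.5, -8.6]
width: 0.171
```

Request:
play_rows(
  plan=[
    [0,0,-0.11,0,0,0,1.0],
    [0,0,0,0,0,-0.8,1.0],
    [0,0,0.11,0,0,0,1.0],
  ],
)

```text
time: 11.92
tcp_pos: [559.8, -6.1, 176.7]
eef_rot: [0.363, 0.932, 0.001, 0.003]
contact_force: [3.4, 0.2, -8.1]
width: 0.166
```

Request:
play_rows(
  plan=[
    [0,0,-0.11,0,0,0,1.0],
    [0,0,0,0,0,-0.8,1.0],
    [0,0,0.11,0,0,0,1.0],
  ],
)

```text
time: 12.3
tcp_pos: [559.8, -6.1, 176.7]
eef_rot: [0.37, 0.929, 0.001, 0.003]
contact_force: [3.6, -0.4, -8.5]
width: 0.17
```

Request:
play_rows(
  plan=[
    [0,0,-0.11,0,0,0,1.0],
    [0,0,0,0,0,-0.8,1.0],
    [0,0,0.11,0,0,0,1.0],
  ],
)

```text
time: 12.68
tcp_pos: [559.8, -6.1, 176.7]
eef_rot: [0.377, 0.926, 0.001, 0.003]
contact_force: [3.0, 0.2, -8.2]
width: 0.167
```

Request:
play_rows(
  plan=[
    [0,0,-0.11,0,0,0,1.0],
    [0,0,0,0,0,-0.8,1.0],
    [0,0,0.11,0,0,0,1.0],
  ],
)

```text
time: 13.05
tcp_pos: [559.8, -6.1, 176.7]
eef_rot: [0.384, 0.923, 0.001, 0.003]
contact_force: [3.2, 0.2, -7.7]
width: 0.168
```

```bash
python3 st.py
```

```text
t 13.05 p [559.78  -6.09 176.71] F [ 3.2  0.2 -7.7] M [ 0.11 -0.65  0.02] w 15.8
yawx deg 134.83 z [ 6.1e-03 -3.0e-04 -1.0e+00] q6 -0.859
```

Request:
play_rows(
  plan=[
    [0,0,-0.11,0,0,0,1.0],
    [0,0,0,0,0,-0.8,1.0],
    [0,0,0.11,0,0,0,1.0],
  ],
)

```text
time: 13.42
tcp_pos: [559.7, -6.1, 176.7]
eef_rot: [0.391, 0.92, 0.001, 0.003]
contact_force: [3.5, -0.3, -7.9]
width: 0.165
```

Request:
play_rows(
  plan=[
    [0,0,-0.11,0,0,0,1.0],
    [0,0,0,0,0,-0.8,1.0],
    [0,0,0.11,0,0,0,1.0],
  ],
)

```text
time: 13.8
tcp_pos: [559.7, -6.1, 176.7]
eef_rot: [0.398, 0.917, 0.001, 0.003]
contact_force: [3.4, -0.2, -7.2]
width: 0.169
```

Request:
play_rows(
  plan=[
    [0,0,-0.11,0,0,0,1.0],
    [0,0,0,0,0,-0.8,1.0],
    [0,0,0.12,0,0,0,1.0],
  ],
)

```text
time: 14.18
tcp_pos: [559.7, -6.1, 176.8]
eef_rot: [0.405, 0.914, 0.001, 0.003]
contact_force: [3.4, 0.1, -7.5]
width: 0.168
```

Request:
play_rows(
  plan=[
    [0,0,-0.11,0,0,0,1.0],
    [0,0,0,0,0,-0.8,1.0],
    [0,0,0.12,0,0,0,1.0],
  ],
)

```text
time: 14.55
tcp_pos: [559.7, -6.1, 176.8]
eef_rot: [0.412, 0.911, 0.001, 0.003]
contact_force: [3.3, -0.1, -8.2]
width: 0.167
```

Request:
play_rows(
  plan=[
    [0,0,-0.11,0,0,0,1.0],
    [0,0,0,0,0,-0.8,1.0],
    [0,0,0.11,0,0,0,1.0],
  ],
)

```text
time: 14.92
tcp_pos: [559.7, -6.1, 176.8]
eef_rot: [0.418, 0.908, 0.001, 0.003]
contact_force: [3.7, -0.8, -7.7]
width: 0.168
```

Request:
play_rows(
  plan=[
    [0,0,-0.11,0,0,0,1.0],
    [0,0,0,0,0,-0.8,1.0],
    [0,0,0.11,0,0,0,1.0],
  ],
)

```text
time: 15.3
tcp_pos: [559.7, -6.1, 176.8]
eef_rot: [0.425, 0.905, 0.001, 0.003]
contact_force: [3.1, 0.4, -7.1]
width: 0.171
```

Request:
play_rows(
  plan=[
    [0,0,-0.11,0,0,0,1.0],
    [0,0,0,0,0,-0.8,1.0],
    [0,0,0.12,0,0,0,1.0],
  ],
)

```text
time: 15.68
tcp_pos: [559.7, -6.1, 177.1]
eef_rot: [0.432, 0.902, 0.001, 0.003]
contact_force: [1.8, -0.2, -3.6]
width: 0.172
```

Request:
play_rows(
  plan=[
    [0,0,0.1,0,0,0,1.0],
  ],
)

```text
time: 15.8
tcp_pos: [559.7, -6.1, 178.1]
eef_rot: [0.432, 0.902, 0.001, 0.003]
contact_force: [1.3, 0.8, -4.2]
width: 0.169
```

```bash
python3 st.py
```

```text
t 15.8 p [559.72  -6.09 178.11] F [ 1.3  0.8 -4.2] M [-0.   -0.18 -0.02] w 15.9
yawx deg 128.83 z [ 0.0058 -0.001  -1.    ] q6 -0.754
```

Request:
play_rows(
  plan=[
    [0,0,0.15,0,0,0,1.0],
    [0,0,0.15,0,0,0,1.0],
  ],
)

```text
time: 16.05
tcp_pos: [559.7, -6.1, 181.2]
eef_rot: [0.432, 0.902, 0.001, 0.003]
contact_force: [1.2, 1.5, -3.6]
width: 0.17
```

```bash
python3 st.py
```

```text
t 16.05 p [559.7   -6.09 181.24] F [ 1.2  1.5 -3.6] M [ 0.01 -0.17  0.02] w 16.0
yawx deg 128.83 z [ 5.7e-03 -9.0e-04 -1.0e+00] q6 -0.754
```

Request:
play_rows(
  plan=[
    [0,0,0.15,0,0,0,1.0],
    [0,0,0.15,0,0,0,1.0],
    [0,0,0.07,0,0,0,1.0],
  ],
)

```text
time: 16.42
tcp_pos: [559.7, -6.1, 185.3]
eef_rot: [0.432, 0.902, 0.001, 0.003]
contact_force: [1.3, 1.3, -3.8]
width: 0.169
```

Request:
play_rows(
  plan=[
    [0,0,0.08,0,0,0,1.0],
  ],
)

```text
time: 16.55
tcp_pos: [559.7, -6.1, 186.2]
eef_rot: [0.432, 0.902, 0.001, 0.003]
contact_force: [1.9, 0.5, -5.2]
width: 0.171
```

Onset of the end stop; a small extra touch confirms it.

Request:
play_rows(
  plan=[
    [0,0,0.05,0,0,0,1.0],
  ],
)

```text
time: 16.68
tcp_pos: [559.7, -6.1, 186.5]
eef_rot: [0.432, 0.902, 0.001, 0.003]
contact_force: [2.8, -0.4, -6.8]
width: 0.167
```

Request:
play_rows(
  plan=[
    [0,0,0.05,0,0,0,1.0],
  ],
)

```text
time: 16.8
tcp_pos: [559.7, -6.1, 186.7]
eef_rot: [0.432, 0.902, 0.001, 0.003]
contact_force: [3.2, -0.3, -8.3]
width: 0.167
```

Request:
play_rows(
  plan=[
    [0,0,-0.02,0,0,0,1.0],
    [0,0,0,0,0,0,2.0],
    [0,0,0,0,0,0,4.4],
    [0,0,0,0,0,0,4.4],
    [0,0,0,0,0,0,4.4],
  ],
)

```text
time: 17.42
tcp_pos: [560.0, -6.2, 187.9]
eef_rot: [0.432, 0.902, 0.001, 0.004]
contact_force: [-0.1, 0.5, 0.2]
width: 0.459
```

```bash
python3 st.py
```

```text
t 17.43 p [559.99  -6.22 187.86] F [-0.1  0.5  0.2] M [-0.03 -0.09 -0.06] w 43.1
yawx deg 128.82 z [ 0.0073 -0.0011 -1.    ] q6 -0.754
```

Free. Rise straight up and then back off for a look.

Request:
play_rows(
  plan=[
    [0,0,2,0,0,0,4.4],
    [0,0,3,0,0,0,4.4],
    [0,0,4,0,0,0,4.4],
    [0,0,3,0,0,0,4.4],
    [-2.5,-4,0,0,0,0,4.4],
    [-2.5,-4,0,0,0,0,4.4],
    [-2.5,-4,0,0,0,0,4.4],
    [-2.5,-4,0,0,0,0,4.4],
    [-2.5,-4,0,0,0,0,4.4],
    [-2.5,-4,0,0,0,0,4.4],
    [0,0,0,0,0,0,4.4],
  ],
)

```text
time: 18.8
tcp_pos: [403.7, -252.3, 312.6]
eef_rot: [0.431, 0.902, 0.001, 0.005]
contact_force: [0.7, -0.7, 0.5]
width: 0.466
```

```bash
python3 st.py;python3 - <<'E'
from h import *
b=vision.capture("top"); a=vision.capture("side")
print([ (q["conf"],q["xy"]) for q in spotter.outline_of("side","knob")[:1]])
f=lambda b:cv2.resize(b,None,fx=4,fy=4,interpolation=cv2.INTER_CUBIC)
save("t3",np.hstack([f(b[165:265,235:335]),f(a[175:275,235:335])])); save("full3",b)
save("s3f",a)
E
```

```text
t 18.8 p [ 403.7  -252.33  312.57] F [ 0.7 -0.7  0.5] M [ 0.   -0.13  0.04] w 43.8
yawx deg 128.91 z [ 0.0087 -0.0028 -1.    ] q6 -1.317
[(0.71, [288.2, 216.9])]
```

View pics/t3.png

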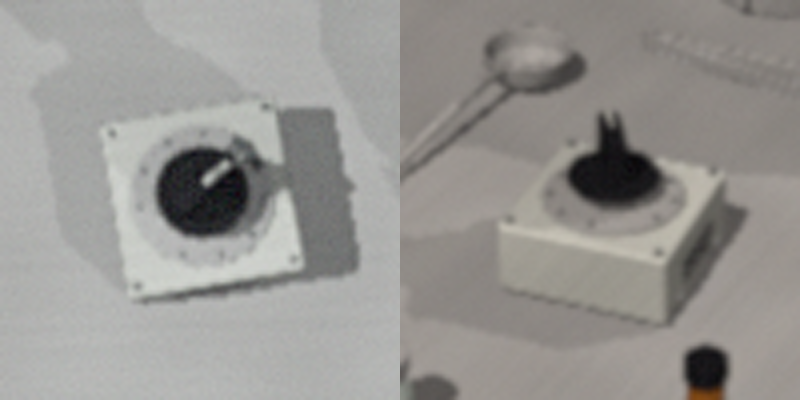

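View pics/full3.png

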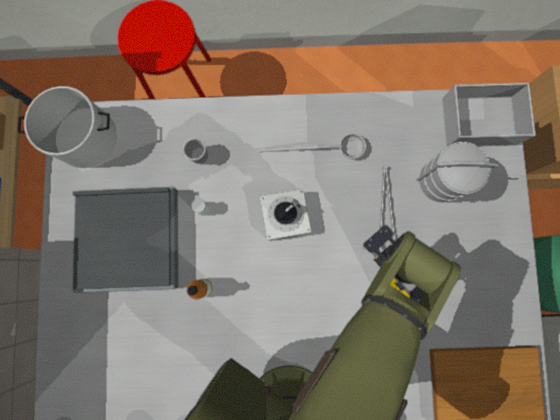

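```bash
python3 - <<'E'
from h import *
th=np.arange(0,2*np.pi,.01); o=[]
for n,z in(("side0.npy",64),("x",64),("x",76)):
    im=np.load(n) if n!="x" else cv2.imread("pics/s3f.png")[:,:,::-1]
    c=cv2.resize(im[195:245,255:320],None,fx=8,fy=8,interpolation=cv2.INTER_CUBIC)
    p=proj("side",np.c_[560+34*np.cos(th),-7+34*np.sin(th),np.full_like(th,z)])
    for q in ((p-[255,195]+.5)*8-.5): cv2.circle(c,tuple(int(v) for v in q),1,(255,0,0),-1)
    o.append(c[:, :520])
save("cmp",np.hstack(o)[:, :]) ; save("cmp",cv2.resize(np.hstack(o),None,fx=.5,fy=.5))
E
```

```text
(no output)
```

View pics/cmp.png

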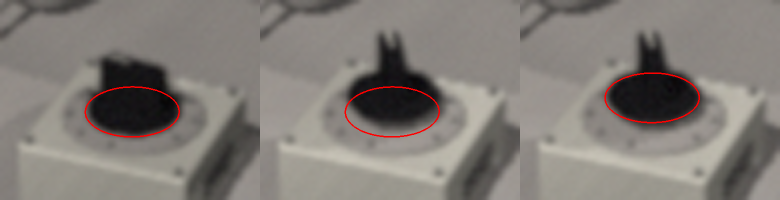

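```bash
python3 -c "
from workcell import ticket; print(ticket.sign_off())"
```

```text
the job is handed in; nothing more can be done
None
```

The knob is pulled all the way out at the slot, with its pointer over the band, and the job was handed in at about 19 s on the robot's clock.

- **Turning and feeling:** I gripped the bar and turned the knob clockwise about 26° to the start of the band. From there I probed in steps of about 0.85°, lifting lightly (9 N at most) and easing off wherever it was held. It came free at about 49° of turn.
- **Pulling out:** The knob rose freely at about 4 N for 12 mm until I felt the end stop, at about 8 N. I then let go and backed off.
- **Last checks:** In the top picture the pointer lies over the band. In the side picture the disc's outline fits 12 mm up (76 mm above the counter) and not the pushed-in height. The gripper was clear with no contact force.
- **Bystanders:** The things visible in the last top picture look where they were. The arm hid the saucer in that view, so I did not check it there.
- **Not tested or off:** I did not try turning the knob to test the lock. One probe at about 33° read slightly low (6.2 N), but a further small lift showed it was held there. The two cameras put the axis about 2 mm apart, so I used a position between them, and the grip centred well.

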